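Snap the retaining clip onto a clock arbor

ROBOT

A 6-joint arm with a two-finger parallel gripper is mounted at the origin on the work surface. World frame = base frame: x ahead of the robot, y to its left, z up, the work surface at z = 0. Lengths are in m, angles in rad, forces in N, time in s.
With the tool pointing down it reaches from about 0.3 to 0.75 m from the base axis. Payload 8.5 kg.
Tool frame: the origin (TCP) lies on the centre line of the jaws, within the pads' length; the fingertips stand 11 mm ahead of it and the grasp point (between the pads) lies 8 mm behind it; z points along the fingers, y is the line along which they close (so a half turn about z gives the same grasp; the last joint's range is limited). The gripper opens to 88 mm and grips with 3 to 60 N. Pads are 18 mm wide; open, the fingers measure 123 mm over their backs; the gripper's body (75 mm by 187 mm) begins 45 mm behind the grasp point.
Start: joints at [-1.419, 0.381, 1.297, -0, 1.464, -0.215], TCP at [0.197, -0.513, 0.25] pointing down, gripper open.
Joint ranges: [-3.11, 3.11], [-0.89, 2.33], [0.22, 2.48], [-1.42, 4.56], [0.17, 2.85], [-2.88, 2.88]. Speed limits (rad/s): [2.39, 2.39, 3.14, 3.14, 3.14, 3.14].

INTERFACE

Orientations are given as a rotation vector (axis times angle).
In Python, from workcell import ctrl, eyes, spotter gives the robot as it stands.
- The arm moves only by the tool send_rows, never from a script. Its argument "moves" is a list that holds one entry, the list of rows, each a list of 6 numbers: the shift along the tool's x, y, z in fractions of the full range, 1 being 0.75 m, then the turn, a rotation vector about the tool's x, y, z in normalised numbers (1 is 180 degrees). A call has 1 to 8 rows; each row is the pose to reach, as a shift and turn from the pose commanded when the call began, along the tool's axes at that moment; what a row does not reach only later rows make up. A row lasts 1/12 s, in which the tool goes at most 41.7 mm and 7.16 degrees, less where a joint would pass 70% of its speed; a pose out of reach is approached as far as the arm can. A shift or turn number past 1, either way, is cut back to 1. A call with a gripper value outside its range is refused whole. "gripper" is the opening, from -1 (shut) to 1 (fully open), set as the call begins (left out, the last holds). The fingers move at their own pace and stop on an object; the grip force is fixed at half the most. Time passes only in rows, so rows that repeat a pose let the fingers close. It gives the time, the measured TCP pose, the force, the opening and the grip force at its end, in the units of the state.
- ctrl.get_state(): the state, without advancing time (a new reading comes with each control period).
- eyes.snapshot(name): name is "side" or "top"; returns the picture (384x512x3 uint8, red, green, blue); there is no depth.
- eyes.camera_info(name): a dict with "intrinsics" (3x3 intrinsics, pixels), "xyz" and "orientation" of the camera in the world. Camera axes: x right, y down, z forward; pixel columns grow to the right and rows downward; lengths in m; the calibration is good to about 2 mm. A picture is of the moment at which its call begins. camera_info takes no time and is no camera call.
- ctrl.job_done(): hands the job in; it is judged then, once.
Trained networks look in the newest picture that a camera, given by its name, has taken for a name from the list of things; names that differ only in an ending like _2 or _b are one class to them, and where a whole thing is asked for, a point or a joint stands for the part that bears it (a point fixed in the world has none). Each returns a list of dicts, best first, with "conf" (0 to 1); they miss things now and then, are a little off and sometimes report something else, mostly with a low value. They report only what shows in the picture. A call takes as long as a camera call. They do not tell look-alikes from the thing itself.
- spotter.regions_of(name, camera): "mask" (384x512 bool, what is visible of it) and "rect" ([centre column, centre row, width, height] in pixels, round what is visible of it).
The state is a dict: "time_s": time; "joint_pos": joint angles; "qd": joint speeds; "effort": joint torques, N m; "tool_pos": TCP position; "orientation": TCP orientation; "force": force on the tool from outside, world axes, zero at the start; "moment": the same for the moment, N m; "finger_gap": opening from 0.0 (shut) to 1.0 (fully open); "grasp_force": force on a finger pad.
Only numpy, scipy, OpenCV 4.12 (cv2) and the standard library are available. Lean on these libraries where they do the work, as an engineer would, in place of code of your own. Each camera call takes 0.05 s, during which the arm holds its last target. There are 200 camera calls.

TASK

Take the fork tool from its tray and use its fork, not the fingers, to push the open steel clip lying on the clock movement's top plate sideways into the groove of the upright arbor until it snaps in. Follow through with a firm but careful press of about 15 N to make sure that it is fully home (more than 20 N on the clip would bend the arbor's pivot), then lay the tool flat back in its tray and let go. Leave the other things on the bench alone, and do not lean the tool or the arm on the movement.

Things in the scene. Friction and masses are not known exactly. Their poses are not given: they have to be found in the camera images.
- movement: Brass clock movement, fixed on the bench: two plates on pillars with an upright steel arbor through the top plate. Origin on the bench right under the arbor; z up. The top plate's upper face is 45 mm above the origin and spans x = -75 to +65 mm and y = -75 to +75 mm from the arbor.
- arbor_groove (a point): Point on the arbor's axis at the top plate's upper face; axes as the movement. The groove, 20 mm in diameter, 7 mm high, begins directly on the plate; above it is a land 26 mm in diameter, 4 mm high, then a 20 mm stub, its top 26 mm above the plate.
- clip: Open steel C-shaped retaining clip, 5 mm thick, 30 mm outside, 54 g, loose on the top plate on the -x side of the arbor, mouth roughly towards it. Origin: centre of its bore, on its underside; x out through the mouth, z up. Two sprung jaws end in round noses, 6 mm in diameter, centred at x = 8.5, y = +-10.4 mm; each springs out about 3 mm to pass the groove.
- clip_back (a point): Middle of the clip's stiff back, on its underside. The back has three flats 9 mm wide, 15 mm from the bore centre: one square to x, one 40 degrees round to each side. Pushing the clip on takes about 9 N, the last 7 mm or so it snaps by itself; seated, the bore's centre is on the arbor's axis and the back bears on the groove.
- fork: Fork tool, 0.12 kg, lying flat in the tray. Origin at the grip point on the underside of its wooden handle; x towards the fork, z up. Handle 18 mm wide (y), 16 mm tall, x = -50 to +22 mm, with a finger guard 34 mm wide across its front end (x = 18 to 22 mm); then a steel shank 8 mm wide, and at its end the V fork.
- fork_v (a point): On the tool's axis: nominal centre of a clip held in the V, 105 mm ahead of the tool's origin. The shank is adjustable: the true point is up to 6 mm nearer or farther each time (clamped, it stays). Two tines, 1 to 7 mm above the tool's underside, 100 degrees apart, bear on the clip's slanted flats; the V's root is 25 mm behind this point, the tips 9 mm behind it and 18 mm to each side.
- tray: Grey plastic tool tray, fixed on the bench left or right of the movement, 230 x 150 mm (x, y); walls 4 mm thick, 12 mm high; inner floor 4 mm above the bench. Origin under its centre; the tool lies along its x, fork to +x.
- dome: Bystander: clear dust dome, 104 mm in diameter, 84 mm high, standing on the other side of the movement from the tray; origin under its centre.
- wheel: Bystander: loose brass gear wheel, 64 mm in diameter, hub 18 mm high, beside the movement, towards the back; origin under its centre.
- loupe: Bystander: black eye loupe, 42 mm in diameter, 40 mm high, beside the movement, towards the back; origin under its centre.
- driver: Bystander: small screwdriver lying on the bench between robot and movement, 140 mm long, 8 mm high; origin under the middle of its handle, x towards the blade.
There are look-alikes about, which are no part of the job. What is shaped like the fork but red or white is not meant.

How it is judged:
By the outcome, as a careful person would: the job done as asked, in the order asked, and still so for the second after the job is handed in, with the robot touching nothing.
It also fails if it takes over 72 s, if anything falls off the work surface, if the arm or the gripper's body presses on something with over 40 N, if the wrist force passes 120 N, or if a joint passes its speed limit or range.

## Working session

There is one attempt and no reset: what is moved stays moved. The work goes in short steps, Python scripts to look and compute and a tool call to move; the robot and the scene stay as the last step left them, time stands still between calls to the robot, and variables do not carry over. Pictures are saved under pics/ and viewed, at most 10 in all, crops included, and the job is handed in when it is done.

Besides the shell and the picture viewer there is one more tool, called in YAML: its name, and indented under it one key for each argument. send_rows: Moves the arm, as the interface text tells. Its arguments: {"type":"object","properties":{"moves":{"type":"array"},"gripper":{"type":"number"}},"required":["moves"]}

```bash
mkdir -p pics; ls; python3 - <<'E'
from workcell import ctrl,eyes,spotter
import cv2,numpy as np
for c in("side","top"):
    im=eyes.snapshot(c); cv2.imwrite(f"pics/{c}0.png",im[...,::-1])
    i=eyes.camera_info(c); print(c,np.round(i["intrinsics"],1).tolist(),i["xyz"],i["orientation"])
    for n in("movement","clip","fork","tray","dome","wheel","loupe","driver"):
        print(n,[(round(d["conf"],2),np.round(d["rect"],1).tolist()) for d in spotter.regions_of(n,c)])
s=ctrl.get_state();print({k:np.round(v,3).tolist() for k,v in s.items()})
E
```

```text
pics
side [[483.4, 0.0, 265.0], [0.0, 483.4, 193.4], [0.0, 0.0, 1.0]] [-0.06073729  0.68440536  0.99844887] [-0.98953637  2.54474997 -0.9398598 ]
movement [(0.85, [246.9, 162.4, 69.5, 61.3]), (0.44, [353.2, 133.4, 31.3, 30.7])]
clip []
fork [(0.74, [288.8, 297.9, 41.8, 48.4]), (0.72, [149.1, 305.9, 62.3, 37.7]), (0.6, [207.8, 247.2, 42.7, 44.7]), (0.6, [353.4, 133.4, 31.2, 31.8])]
tray [(0.89, [208.2, 249.7, 100.2, 88.6])]
dome [(0.8, [353.8, 133.4, 34.5, 31.8])]
wheel [(0.6, [175.9, 182.4, 22.9, 15.4])]
loupe [(0.75, [278.4, 107.5, 11.7, 16.6])]
driver [(0.46, [323.2, 196.8, 11.6, 10.4])]
top [[473.8, 0.0, 252.4], [0.0, 473.8, 197.7], [0.0, 0.0, 1.0]] [0.39887241 0.08703509 1.15428733] [-2.209179    2.1459679  -0.08087009]
movement [(0.68, [215.6, 103.7, 24.9, 26.7]), (0.65, [289.6, 139.1, 65.4, 60.8])]
clip []
fork [(0.78, [92.2, 196.8, 56.6, 25.1]), (0.72, [179.1, 197.5, 13.7, 60.0]), (0.71, [188.8, 289.4, 59.0, 13.3]), (0.28, [289.1, 138.7, 62.7, 62.6]), (0.26, [214.3, 104.1, 23.7, 27.6])]
tray [(0.72, [177.3, 195.1, 78.7, 104.8])]
dome [(0.79, [408.4, 210.4, 47.7, 43.7])]
wheel [(0.94, [215.0, 103.9, 23.6, 26.0])]
loupe [(0.81, [386.0, 109.8, 17.3, 16.7])]
driver [(0.64, [304.8, 253.9, 6.1, 49.1])]
{'time_s': 0.9, 'joint_pos': [-1.419, 0.381, 1.297, -0.0, 1.464, -0.215], 'qd': [-0.001, -0.0, 0.001, -0.001, -0.0, -0.001], 'effort': [0.003, -43.778, -22.473, 0.071, 0.031, -0.0], 'tool_pos': [0.197, -0.513, 0.25], 'orientation': [-3.089, -0.573, 0.0], 'force': [-0.064, 0.298, -0.29], 'moment': [-0.009, -0.003, 0.043], 'grasp_force': 0.0, 'finger_gap': 0.999}
```

View pics/top0.png

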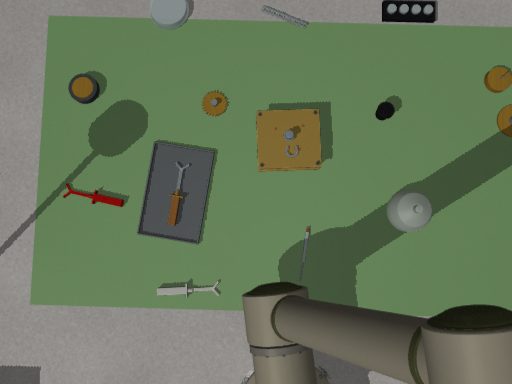

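View pics/side0.png

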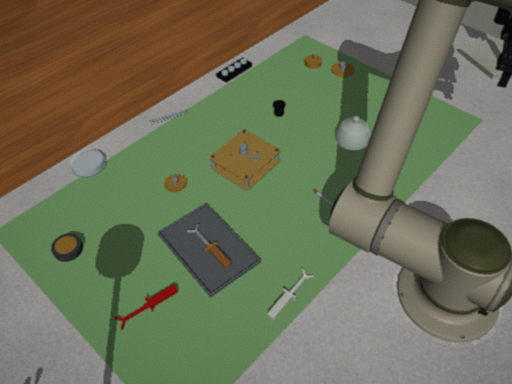

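```bash
cat > h.py <<'E'
import numpy as np,cv2
from scipy.spatial.transform import Rotation as R
from workcell import ctrl,eyes,spotter
I={c:eyes.camera_info(c) for c in("top","side")}
def w(c,u,v,z):
    i=I[c];r=R.from_rotvec(i["orientation"]).as_matrix()@np.linalg.inv(i["intrinsics"])@[u,v,1]
    p=np.array(i["xyz"]);return p+r*(z-p[2])/r[2]
def pix(c,P):
    i=I[c];q=np.array(i["intrinsics"])@R.from_rotvec(i["orientation"]).as_matrix().T@(np.array(P)-i["xyz"]);return q[:2]/q[2]
def crop(c,u0,v0,wd,ht,k,name,im=None):
    im=eyes.snapshot(c) if im is None else im
    cv2.imwrite(name,cv2.resize(im[v0:v0+ht,u0:u0+wd],None,fx=k,fy=k,interpolation=cv2.INTER_CUBIC)[...,::-1])
E
python3 - <<'E'
from h import *
a=cv2.imread("pics/top0.png")[...,::-1]
b=cv2.imread("pics/side0.png")[...,::-1]
k=8
A=cv2.resize(a[100:180,248:328],None,fx=5,fy=5,interpolation=cv2.INTER_CUBIC)
B=cv2.resize(a[135:245,135:218],None,fx=4.5,fy=4.5,interpolation=cv2.INTER_CUBIC)[:500,:]
C=np.zeros((500,400+B.shape[1],3),np.uint8);C[:400,:400]=A;C[:B.shape[0],400:]=B
cv2.imwrite("pics/c1.png",C[...,::-1])
A=cv2.resize(b[125:195,205:287],None,fx=5,fy=5,interpolation=cv2.INTER_CUBIC)
B=cv2.resize(b[215:275,185:240],None,fx=6,fy=6,interpolation=cv2.INTER_CUBIC)
C=np.zeros((400,410+B.shape[1],3),np.uint8);C[:350,:410]=A;C[:B.shape[0],410:]=B
cv2.imwrite("pics/c2.png",C[...,::-1])
E
```

```text
(no output)
```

View pics/c1.png

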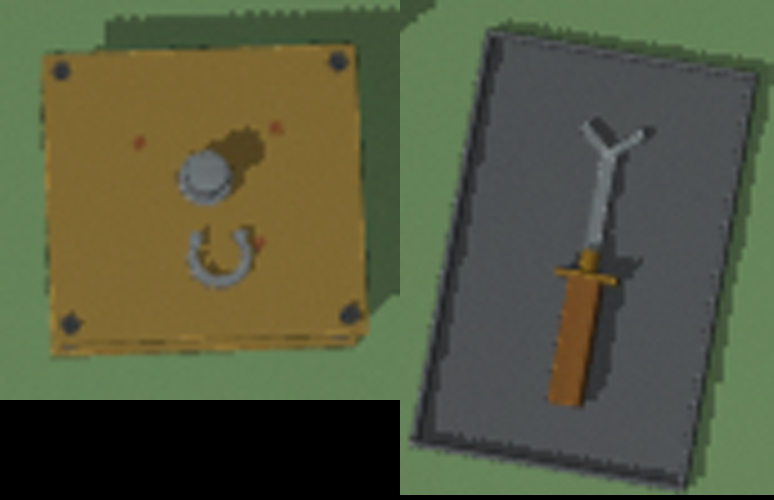

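View pics/c2.png

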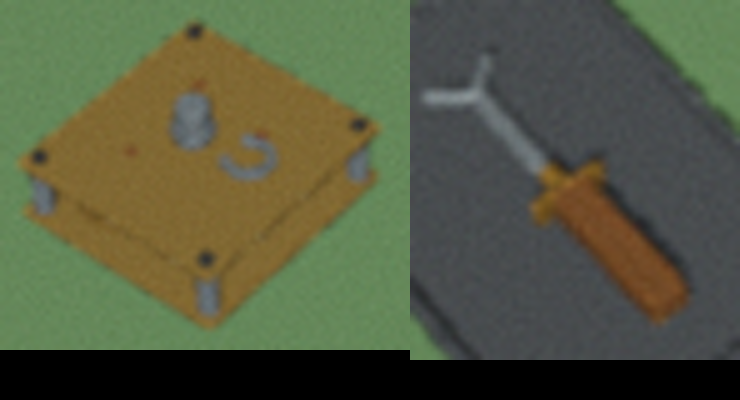

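The top view shows the tray on the left, with the wooden-handled fork at about (178,195), the movement at (289,139), the arbor at (289,135) and the clip at (292,151). The clip lies on the robot side of the arbor. The red and white forks are look-alikes.

```bash
python3 - <<'E'
from h import *
a=cv2.imread("pics/top0.png");b=cv2.imread("pics/side0.png")
def px(c,u0,v0,k,pts): return [ (u0+x/k,v0+y/k) for x,y in pts]
# manual picks -0.5 shift for cubic resize centre
T=lambda pts,u,v,k:[((x+.5)/k-.5+u,(y+.5)/k-.5+v) for x,y in pts]
def sh(n,c,p,z): print(n,c,[np.round(w(c,*q,z)*1000,1)[:2].tolist() for q in p])
sh("plate corners screws","top",T([(62,71),(338,61),(349,314),(71,324)],248,100,5),.045)
sh("plate corners screws","side",T([(195,31),(359,125),(206,259),(39,157)],205,125,5),.045)
sh("plate corners","top",T([(43,57),(354,46),(365,332),(52,345)],248,100,5),.045)
sh("arbor top","top",T([(207,171)],248,100,5),.071); sh("arbor top","side",T([(193,103)],205,125,5),.071)
sh("clip noses","top",T([(195,239),(239,234)],248,100,5),.05)
sh("clip noses","side",T([(225,160),(248,141)],205,125,5),.05)
sh("clip back","top",T([(222,287)],248,100,5),.05)
sh("handle end/guard ctr","top",T([(167,403),(189,272)],135,135,4.5),.02)
sh("V root,tips","top",T([(210,150),(187,125),(245,132)],135,135,4.5),.011)
sh("guard ctr","side",T([(570-410,193)],185,215,6),.02)
sh("handle end","side",T([(670-410,302)],185,215,6),.015)
sh("V root,tips","side",T([(472-410,96),(425-410,97),(488-410,57)],185,215,6),.011)
sh("tray corners","top",T([(88,32),(357,72),(288,488),(12,443)],135,135,4.5),.012)
# masks
hs=cv2.cvtColor(a,cv2.COLOR_BGR2HSV); hb=cv2.cvtColor(b,cv2.COLOR_BGR2HSV)
for c,h,(u0,u1,v0,v1) in(("top",hs,(160,200,180,235)),("side",hb,(190,245,230,275))):
    m=(h[...,0]>4)&(h[...,0]<17)&(h[...,1]>120);z=np.zeros_like(m);z[v0:v1,u0:u1]=m[v0:v1,u0:u1]
    v,u=np.nonzero(z);P=np.array([w(c,x,y,.018)[:2] for x,y in zip(u,v)])*1000
    r=cv2.minAreaRect(P.astype(np.float32));cv,ev=np.linalg.eigh(np.cov(P.T));d=ev[:,1]
    q=(P-P.mean(0))@d;print(c,"handle mean",P.mean(0),"yaw",np.degrees(np.arctan2(d[1],d[0])),q.min(),q.max(),r)
E
```

```text
plate corners screws top [[688.6, 82.4], [697.1, -48.9], [575.6, -56.3], [567.1, 74.8]]
plate corners screws side [[701.6, -51.3], [578.8, -57.3], [571.2, 74.5], [693.3, 81.8]]
plate corners top [[695.1, 91.7], [704.6, -56.3], [567.3, -64.0], [556.9, 83.5]]
arbor top top [[636.5, 14.0]]
arbor top side [[640.6, 11.8]]
clip noses top [[608.5, 17.5], [611.4, -3.2]]
clip noses side [[611.7, 17.2], [612.6, -2.3]]
clip back top [[586.0, 4.3]]
handle end/guard ctr top [[420.6, 285.9], [490.8, 277.2]]
V root,tips top [[558.0, 270.1], [571.3, 283.1], [568.4, 251.5]]
guard ctr side [[488.2, 282.6]]
handle end side [[423.8, 289.5]]
V root,tips side [[559.4, 273.0], [573.6, 286.7], [569.7, 254.6]]
tray corners top [[620.5, 338.9], [602.7, 192.0], [377.3, 220.8], [397.0, 369.3]]
top handle mean [454.00891514 283.60135835] yaw 172.6728684949196 -34.52507710189956 34.10559935007287 ((454.20660400390625, 283.3290100097656), (18.61054801940918, 68.61382293701172), 82.99456024169922)
side handle mean [455.24068609 286.21931261] yaw 171.55054915690496 -38.06191390197809 37.24390568392971 ((455.6307678222656, 286.0142822265625), (20.25383949279785, 75.32503509521484), 82.12227630615234)
```

```bash
cat >> h.py <<'E'
def row(P,yaw):
    "row to reach TCP P (mm, world), tool down with tool x at yaw deg"
    s=ctrl.get_state();Rc=R.from_rotvec(s["orientation"]);y=np.radians(yaw)
    Rt=R.from_matrix(np.array([[np.cos(y),np.sin(y),0],[np.sin(y),-np.cos(y),0],[0,0,-1]]))
    return np.round(np.r_[Rc.inv().apply(np.array(P)/1000-s["tool_pos"]),np.degrees((Rc.inv()*Rt).as_rotvec())],4).tolist()
def st():
    s=ctrl.get_state();return s["time_s"],np.round(s["tool_pos"]*1000 if isinstance(s["tool_pos"],np.ndarray) else np.array(s["tool_pos"])*1000,1),np.round(s["force"],2),s["finger_gap"],s["grasp_force"]
E
python3 -c "
from h import *
print(row((475.5,281.8,250),-7.8),w('top',408,210,.08))"
```

```text
[0.5449, -0.6425, -0.0002, -0.0015, 0.0009, 28.8159] [ 0.46704559 -0.25889414  0.08      ]
```

The rows are not in the units I measure in: shifts go in shares of 0.75 m and turns go in shares of 180 degrees. I convert before sending: -0.6425 m is -0.8567, 0.545 m is 0.7267, 28.8 degrees is 0.16.

send_rows:
  moves:
    - [[0.7267,-0.8567,0,0,0,0.16],[0.7267,-0.8567,0,0,0,0.16],[0.7267,-0.8567,0,0,0,0.16],[0.7267,-0.8567,0,0,0,0.16],[0.7267,-0.8567,0,0,0,0.16],[0.7267,-0.8567,0,0,0,0.16],[0.7267,-0.8567,0,0,0,0.16],[0.7267,-0.8567,0,0,0,0.16]]
  gripper: 0.1

```text
time_s: 1.57
tool_pos: [0.3074, -0.1969, 0.2499]
orientation: [3.134, -0.214, 0.001]
force: [0.4, -0.9, -0.3]
finger_gap: 0.553
grasp_force: 0.0
```

```bash
python3 -c "
from h import *
print(st(),row((475.5,281.8,150),-7.8))"
```

```text
(1.5667, array([ 307.4, -196.9,  249.9]), array([ 0.4 , -0.9 , -0.26]), 0.552622524235725, 0.0) [0.1013, -0.4972, 0.0998, 0.0212, -0.0321, -0.0285]
```

Scaled: -0.4972 m is -0.6629, 0.1013 m is 0.1351.

send_rows:
  moves:
    - [[0.1351,-0.6629,0.0667,0,0,0],[0.1351,-0.6629,0.0667,0,0,0],[0.1351,-0.6629,0.0667,0,0,0],[0.1351,-0.6629,0.0667,0,0,0],[0.1351,-0.6629,0.0667,0,0,0],[0.1351,-0.6629,0.0667,0,0,0],[0.1351,-0.6629,0.0667,0,0,0],[0.1351,-0.6629,0.0667,0,0,0]]

```text
time_s: 2.23
tool_pos: [0.4172, 0.1166, 0.2171]
orientation: [3.134, -0.213, 0.001]
force: [0.5, -1.3, -0.1]
finger_gap: 0.549
grasp_force: 0.0
```

```bash
python3 -c "
from h import *
print(st(),row((475.5,281.8,100),-7.8))"
```

```text
(2.2333, array([417.2, 116.6, 217.1]), array([ 0.45, -1.3 , -0.06]), 0.5490999684569345, 0.0) [0.0354, -0.1715, 0.1171, -0.0031, -0.047, 0.0352]
```

Scaled: -0.1715 m is -0.2287, 0.0354 m is 0.0472.

send_rows:
  moves:
    - [[0.0472,-0.2287,0.156,0,0,0],[0.0472,-0.2287,0.156,0,0,0],[0.0472,-0.2287,0.156,0,0,0],[0.0472,-0.2287,0.156,0,0,0],[0.0472,-0.2287,0.156,0,0,0],[0.0472,-0.2287,0.156,0,0,0],[0.0472,-0.2287,0.156,0,0,0],[0.0472,-0.2287,0.156,0,0,0]]

```text
time_s: 2.9
tool_pos: [0.4752, 0.2791, 0.1005]
orientation: [3.134, -0.213, 0.0]
force: [-0.4, -0.2, 0.2]
finger_gap: 0.551
grasp_force: 0.0
```

```bash
python3 -c "
from h import *
print(st(),row((475.5,281.8,19),-7.8))
crop('side',170,190,90,100,5,'pics/s2.png')
crop('top',130,130,90,110,4,'pics/t2.png')
a=cv2.imread('pics/s2.png');b=cv2.imread('pics/t2.png')
C=np.zeros((500,810,3),np.uint8);C[:500,:450]=a;C[:440,450:]=b[:, :360];cv2.imwrite('pics/b2.png',C[:,:800])"
```

```text
(2.9, array([475.2, 279.1, 100.5]), array([-0.36, -0.22,  0.17]), 0.5514348859732642, 0.0) [-0.0001, -0.0028, 0.0815, 0.0089, -0.0107, 0.0348]
```

View pics/b2.png

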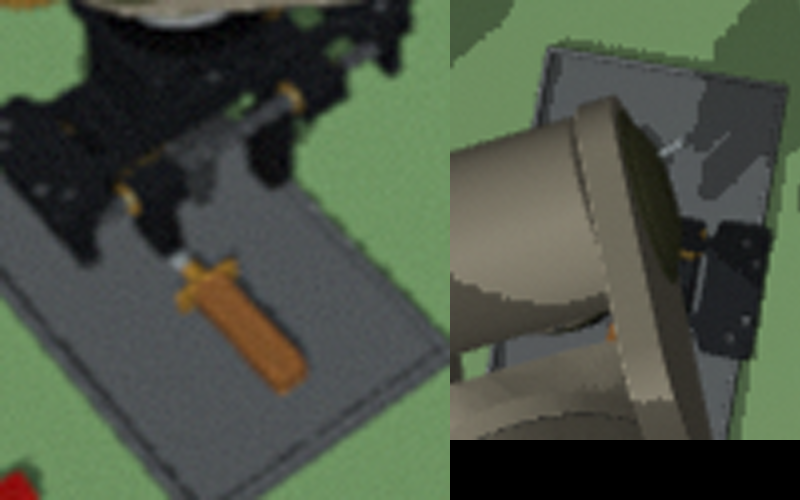

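Scaled: 0.083 m is 0.1107, 0.075 m is 0.1.

send_rows:
  moves:
    - [[0,-0.0013,0.04,0,0,0],[0,-0.0013,0.08,0,0,0],[0,-0.0013,0.1,0,0,0],[0,-0.0013,0.1107,0,0,0],[0,-0.0013,0.1107,0,0,0],[0,-0.0013,0.1107,0,0,0]]

```text
time_s: 3.5
tool_pos: [0.4761, 0.28, 0.0183]
orientation: [-3.134, 0.214, -0.002]
force: [1.0, 0.0, -0.3]
finger_gap: 0.551
grasp_force: 0.0
```

```bash
python3 -c "
from h import *
print(st(),row((475.5,281.8,17.5),-7.8))
crop('side',170,190,90,100,5,'pics/s3.png')"
```

```text
(3.5, array([476.1, 280. ,  18.3]), array([ 0.99,  0.05, -0.35]), 0.5509765698575132, 0.0) [-0.0008, -0.0017, 0.0008, -0.0402, -0.0854, -0.0316]
```

View pics/s3.png

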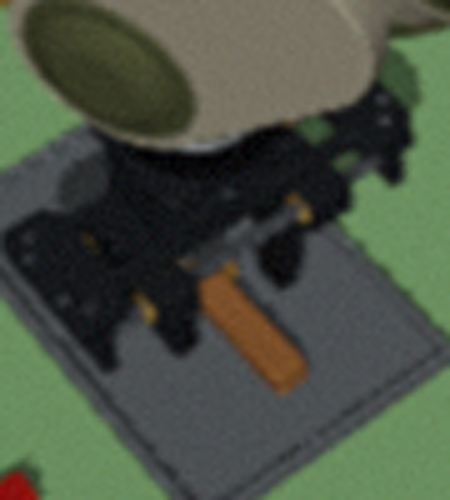

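The side view shows the handle centred between the two fingers, whose tips are at crop (185,345) and (285,275). I'll close the gripper.

Scaled: -0.0015 m is -0.002.

send_rows:
  moves:
    - [[0,-0.002,0,0,0,0],[0,-0.002,0,0,0,0],[0,-0.002,0,0,0,0],[0,-0.002,0,0,0,0],[0,-0.002,0,0,0,0],[0,-0.002,0,0,0,0]]
  gripper: -1

```text
time_s: 4.05
tool_pos: [0.4757, 0.282, 0.0173]
orientation: [-3.134, 0.213, -0.001]
force: [-0.7, 0.1, 2.4]
finger_gap: 0.197
grasp_force: 30.0
```

```bash
python3 -c "
from h import *
print(st(),row((475.5,281.8,100),-7.8))"
```

```text
(4.05, array([475.7, 282. ,  17.3]), array([-0.73,  0.1 ,  2.39]), 0.1972943857769569, 30.000649094581604) [-0.0002, 0.0002, -0.0827, -0.0115, -0.0178, 0.0175]
```

Scaled: -0.103 m is -0.1373, -0.1 m is -0.1333.

send_rows:
  moves:
    - [[0,0,-0.0333,0,0,0],[0,0,-0.08,0,0,0],[0,0,-0.1333,0,0,0],[0,0,-0.1373,0,0,0],[0,0,-0.1373,0,0,0],[0,0,-0.1373,0,0,0]]

```text
time_s: 4.55
tool_pos: [0.4751, 0.2817, 0.1193]
orientation: [3.134, -0.213, -0.002]
force: [-0.1, 0.5, -1.5]
finger_gap: 0.197
grasp_force: 30.0
```

```bash
python3 -c "
from h import *
print(st(),row((477.5,-15.6,120),10))"
```

```text
(4.55, array([475.1, 281.7, 119.3]), array([-0.09,  0.48, -1.53]), 0.19730522097133252, 29.999701380729675) [0.0426, 0.2943, -0.0006, 0.0209, 0.0647, -17.7838]
```

Scaled: 0.2943 m is 0.3924, 0.0426 m is 0.0568, -17.8 degrees is -0.0989.

send_rows:
  moves:
    - [[0.0067,0.0493,0,0,0,-0.0139],[0.0147,0.0987,0,0,0,-0.0278],[0.0213,0.1467,0,0,0,-0.0417],[0.028,0.196,0,0,0,-0.0556],[0.036,0.2453,0,0,0,-0.0694],[0.0427,0.2947,0,0,0,-0.0833],[0.0493,0.344,0,0,0,-0.0944],[0.0568,0.3924,0,0,0,-0.0989]]

```text
time_s: 5.22
tool_pos: [0.4767, -0.017, 0.1183]
orientation: [-3.128, -0.277, 0.006]
force: [0.5, 0.1, -1.7]
finger_gap: 0.197
grasp_force: 30.0
```

```bash
python3 -c "
from h import *
print(st(),row((477.5,-15.6,100),10))"
```

```text
(5.2167, array([476.7, -17. , 118.3]), array([ 0.52,  0.08, -1.72]), 0.19662090442137048, 30.00072330236435) [0.0011, -0.0012, 0.0183, -0.0975, 0.1977, 0.117]
```

Scaled: 0.038 m is 0.0507, 0.02 m is 0.0267.

send_rows:
  moves:
    - [[0.0013,0,0.0267,0,0,0],[0.0013,0,0.0507,0,0,0],[0.0013,0,0.0507,0,0,0],[0.0013,0,0.0507,0,0,0]]

```text
time_s: 5.55
tool_pos: [0.478, -0.015, 0.0806]
orientation: [-3.128, -0.274, 0.007]
force: [-1.3, -0.4, -1.8]
finger_gap: 0.198
grasp_force: 30.0
```

```bash
python3 -c "
from h import *
print(st(),row((477.5,-15.6,61),10))
crop('side',205,125,82,70,5,'pics/s4.png')
crop('top',248,100,80,100,5,'pics/t4.png')
a=cv2.imread('pics/s4.png');b=cv2.imread('pics/t4.png')
C=np.zeros((500,800,3),np.uint8);C[:350,:410]=a;C[:,410:]=b[:,:390];cv2.imwrite('pics/b4.png',C)"
```

```text
(5.55, array([478. , -15. ,  80.6]), array([-1.28, -0.45, -1.81]), 0.19826877002466994, 29.999849796295166) [-0.0005, 0.0005, 0.0196, -0.1155, 0.2341, 0.0091]
```

View pics/b4.png

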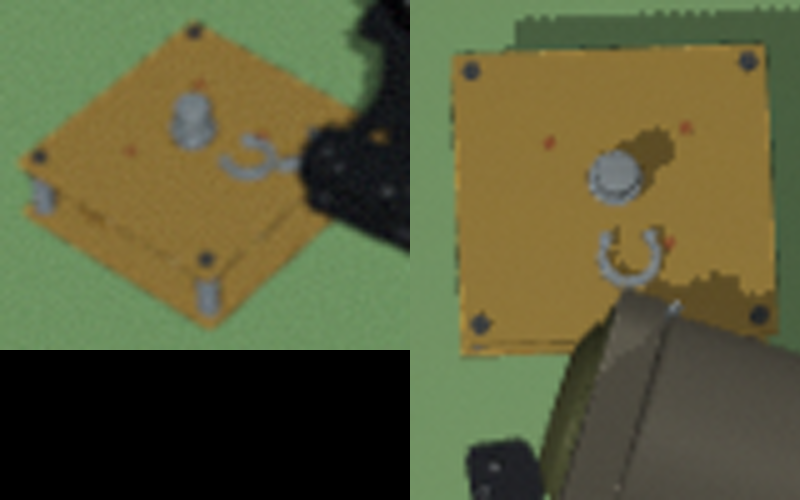

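```bash
python3 -c "
from h import *
z=.0806-.0133+.004
print('right tip top',w('top',(265.5/5)-.5+248,307.5/5-.5+100,z))
print('side left tip?',w('side',(277.5/5)-.5+205,163.5/5-.5+125,z),w('side',(299/5)-.5+205,163.5/5-.5+125,z))
u=np.array([np.cos(np.radians(10)),np.sin(np.radians(10))]);n=np.array([-u[1],u[0]])
t=np.array([478,-15]);
for d in(100,105):
  v=t+d*u;print(d,v,'Ltip',v-9*u+18*n,'Rtip',v-9*u-18*n,'root',v-25*u)
"
```

```text
right tip top [ 0.57360185 -0.01415499  0.0713    ]
side left tip? [0.57433849 0.01485347 0.0713    ] [0.56577432 0.00702558 0.0713    ]
100 [576.4807753    2.36481777] Ltip [564.49183833  18.52852372] Rtip [570.74317272 -16.92455539] root [551.86058148  -1.97638667]
105 [581.40481407   3.23305866] Ltip [569.41587709  19.39676461] Rtip [575.66721149 -16.0563145 ] root [556.78462024  -1.10814579]
```

Scaled: 0.0205 m is 0.0273, 0.018 m is 0.024, 0.2 degrees is 0.0011.

send_rows:
  moves:
    - [[-0.0007,0.0007,0.0093,0,0.0011,0],[-0.0007,0.0007,0.0187,0,0.0011,0],[-0.0007,0.0007,0.024,0,0.0011,0],[-0.0007,0.0007,0.0273,0,0.0011,0],[-0.0007,0.0007,0.0273,0,0.0011,0],[-0.0007,0.0007,0.0273,0,0.0011,0]]

```text
time_s: 6.15
tool_pos: [0.4786, -0.0158, 0.0615]
orientation: [-3.129, -0.274, -0.005]
force: [-0.1, 1.0, -0.6]
finger_gap: 0.202
grasp_force: 30.0
```

```bash
python3 -c "
from h import *
print(st(),row((477.5,-15.6,60),10))"
```

```text
(6.15, array([478.6, -15.8,  61.5]), array([-0.15,  0.96, -0.6 ]), 0.20206822693392507, 29.99979257583618) [-0.001, -0.0004, 0.0015, -0.0071, -0.1892, 0.022]
```

Scaled: -0.2 degrees is -0.0011.

send_rows:
  moves:
    - [[0,0,0,0,-0.0011,0],[0,0,0,0,-0.0011,0],[0,0,0,0,-0.0011,0]]

```text
time_s: 6.4
tool_pos: [0.4787, -0.0159, 0.0617]
orientation: [3.129, 0.274, 0.001]
force: [-0.3, 0.1, -1.3]
finger_gap: 0.203
grasp_force: 30.0
```

```bash
python3 -c "
from h import *
s=ctrl.get_state();print(st(),s['moment'],row((477.5,-15.6,60),10))
crop('side',225,140,62,55,8,'pics/s5.png')"
```

```text
(6.4, array([478.7, -15.9,  61.7]), array([-0.31,  0.06, -1.35]), 0.20334697503560778, 29.99985247850418) [0.03825663 0.02411974 0.02881548] [-0.0011, -0.0005, 0.0017, 0.0112, -0.021, 0.017]
```

View pics/s5.png

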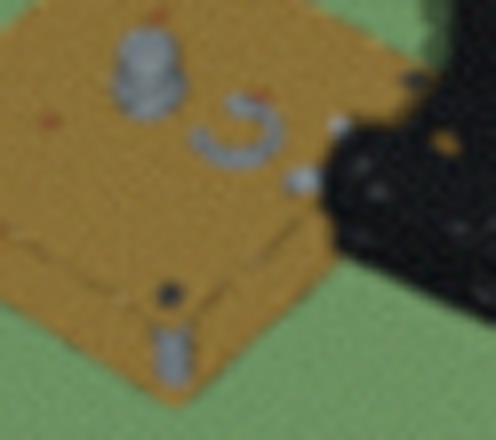

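```bash
python3 -c "
from h import *
f=lambda x,y,z:np.round(w('side',(x+.5)/8-.5+225,(y+.5)/8-.5+140,z)[:2]*1000,1)
L=f(288,182,.053);Rr=f(335,124,.053);n1=f(201,136,.05);n2=f(238,103,.05);A=f(148,42,.071);b=f(268,140,.05)
print('tips',L,Rr,(L+Rr)/2,'noses',n1,n2,(n1+n2)/2,'arbor',A,'back',b)"
```

```text
tips [572.4  15. ] [579.4 -16.4] [575.9  -0.7] noses [611.7  16.9] [613.3  -3.5] [612.5   6.7] arbor [641.9  10.9] back [593.2   2.7]
```

Scaled: 0.002 m is 0.0027, -0.001 m is -0.0013.

send_rows:
  moves:
    - [[-0.0013,0,0.0013,0,0,0],[-0.0013,0,0.0027,0,0,0],[-0.0013,0,0.0027,0,0,0],[-0.0013,0,0.0027,0,0,0]]

```text
time_s: 6.78
tool_pos: [0.4775, -0.016, 0.0595]
orientation: [-3.13, -0.274, 0.0]
force: [-0.5, -0.4, -1.1]
finger_gap: 0.199
grasp_force: 30.0
```

Scaled: 0.023 m is 0.0307, 0.021 m is 0.028.

send_rows:
  moves:
    - [[0.0053,0,0,0,0,0],[0.0107,0,0,0,0,0],[0.016,0,0,0,0,0],[0.02,0,0,0,0,0],[0.0227,0,0,0,0,0],[0.0253,0,0,0,0,0],[0.028,0,0,0,0,0],[0.0307,0,0,0,0,0]]

```text
time_s: 7.45
tool_pos: [0.5003, -0.012, 0.0595]
orientation: [-3.13, -0.274, 0.0]
force: [-0.4, 0.7, -1.5]
finger_gap: 0.204
grasp_force: 30.0
```

```bash
python3 -c "
from h import *
s=ctrl.get_state();print(st(),row((477.5,-16,59.5),10))
crop('side',225,140,62,55,8,'pics/s6.png')"
```

```text
(7.45, array([500.3, -12. ,  59.5]), array([-0.35,  0.69, -1.51]), 0.20427431759411904, 29.999969601631165) [-0.0232, -0.0, 0.0, -0.0051, 0.0157, 0.0171]
```

View pics/s6.png

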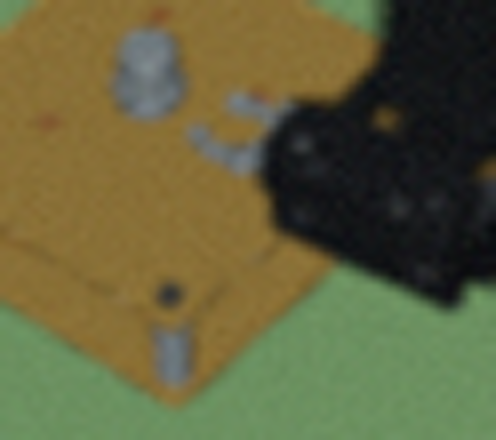

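Scaled: 0.016 m is 0.0213, 0.0145 m is 0.0193.

send_rows:
  moves:
    - [[0.0027,0,0,0,0,0],[0.006,0,0,0,0,0],[0.0093,0,0,0,0,0],[0.012,0,0,0,0,0],[0.0147,0,0,0,0,0],[0.0173,0,0,0,0,0],[0.0193,0,0,0,0,0],[0.0213,0,0,0,0,0]]

```text
time_s: 8.17
tool_pos: [0.5161, -0.0092, 0.0595]
orientation: [-3.13, -0.274, 0.0]
force: [-1.0, 0.0, -1.0]
finger_gap: 0.205
grasp_force: 30.0
```

```bash
python3 -c "
from h import *
im=eyes.snapshot('side');cv2.imwrite('pics/s7.png',im[...,::-1]);print(st(),row((477.5,-16,59.5),10))
# grey blob of the clip/arbor in window
h=cv2.cvtColor(im,cv2.COLOR_RGB2HSV)[140:170,232:262];m=(h[...,1]<90)&(h[...,2]>85)
print('\n'.join(''.join('#' if x else '.' for x in r) for r in m))"
```

```text
(8.2167, array([516.3,  -9.2,  59.5]), array([ 0.49,  0.59, -1.18]), 0.19841197362404975, 29.999837279319763) [-0.0394, -0.0001, 0.0, -0.001, -0.0069, 0.0135]
..............................
..............................
..............................
...........#..................
.........#####................
........#######...............
........#######...............
........#######...............
........#######...............
.......############...........
.......##############.........
.......################.......
.......#########...####.......
........#######......#........
.........######...............
...........####...............
............########..........
..............######..........
...............#####..........
..................##..........
..............................
..............................
..............................
..............................
..............................
..............................
..............................
..............................
..............................
..............................
```

send_rows:
  moves:
    - [[0.0013,0,0,0,0,0],[0.0027,0,0,0,0,0],[0.004,0,0,0,0,0],[0.0053,0,0,0,0,0],[0.0067,0,0,0,0,0],[0.0067,0,0,0,0,0]]

```text
time_s: 8.72
tool_pos: [0.52, -0.0081, 0.0593]
orientation: [-3.129, -0.275, 0.004]
force: [-4.7, 1.2, -0.1]
finger_gap: 0.201
grasp_force: 30.0
```

```bash
cat > g.py <<'E'
from h import *
im=eyes.snapshot('side');print(st(),row((477.5,-16,59.5),10))
h=cv2.cvtColor(im,cv2.COLOR_RGB2HSV)[142:162,236:262];m=(h[...,1]<90)&(h[...,2]>85)
print('\n'.join(''.join('#' if x else '.' for x in r) for r in m))
E
python3 g.py
```

```text
(8.7667, array([520. ,  -8.1,  59.3]), array([-5.99,  0.75,  0.22]), 0.2000604092325718, 30.040607750415802) [-0.0432, 0.0004, -0.0001, -0.0536, 0.1344, 0.0422]
..........................
.......#..................
.....######...............
....#######...............
....#######...............
....#######...............
....########..............
...##########.............
...#############.##.......
...##############.........
...#########..###.........
....#######...............
.....#####................
......####...##...........
.......########...........
........#######...........
...........###............
..........................
..........................
..........................
```

Scaled: 0.003 m is 0.004, 0.002 m is 0.0027.

send_rows:
  moves:
    - [[0.0013,0,0,0,0,0],[0.0027,0,0,0,0,0],[0.004,0,0,0,0,0],[0.004,0,0,0,0,0]]

```text
time_s: 9.1
tool_pos: [0.5221, -0.0073, 0.0591]
orientation: [-3.128, -0.275, 0.007]
force: [-8.1, 1.6, 0.2]
finger_gap: 0.2
grasp_force: 30.1
```

```bash
python3 g.py
```

```text
(9.15, array([522.2,  -7.3,  59.1]), array([-8.22,  1.7 , -0.07]), 0.20037552784811813, 30.106143057346344) [-0.0455, 0.0008, -0.0002, -0.0976, 0.246, 0.0653]
..........................
......#...................
....#######...............
....#######...............
....#######...............
....#######...............
....#######...............
...##########.............
...#############.#........
...#############..........
...#########..#...........
....#######...............
.....#####................
.....#####...#............
......########............
.......#######............
..........###.............
..........................
..........................
..........................
```

Scaled: 0.003 m is 0.004, 0.002 m is 0.0027.

send_rows:
  moves:
    - [[0.0013,-0.0007,0,0,0,0],[0.0027,-0.0013,0,0,0,0],[0.004,-0.0013,0,0,0,0],[0.004,-0.0013,0,0,0,0]]

```text
time_s: 9.48
tool_pos: [0.5251, -0.0059, 0.0591]
orientation: [-3.128, -0.275, 0.007]
force: [-7.4, 0.9, 0.3]
finger_gap: 0.203
grasp_force: 30.1
```

```bash
python3 g.py
```

```text
(9.5333, array([525.2,  -5.9,  59.1]), array([-6.7 ,  1.48, -0.47]), 0.20128786641640103, 30.06204128265381) [-0.0487, 0.0016, -0.0002, -0.0824, 0.2127, 0.0525]
..........................
......#...................
.....#####................
....#######...............
....#######...............
....#######...............
....########..............
...###########............
...#############..........
...############...........
...#########..............
....#######...............
....######................
....#########.............
.....########.............
.......#####..............
..........##..............
..........................
..........................
..........................
```

Scaled: 0.003 m is 0.004, 0.002 m is 0.0027.

send_rows:
  moves:
    - [[0.0013,-0.0007,0,0,0,0],[0.0027,-0.0011,0,0,0,0],[0.004,-0.0011,0,0,0,0],[0.004,-0.0011,0,0,0,0]]

```text
time_s: 9.87
tool_pos: [0.5299, -0.005, 0.0597]
orientation: [3.129, 0.274, 0.002]
force: [0.9, 0.9, -1.8]
finger_gap: 0.201
grasp_force: 30.0
```

```bash
python3 g.py
```

```text
(9.9167, array([530.1,  -5.1,  59.7]), array([ 0.94,  1.1 , -0.77]), 0.20062313459189754, 29.99963790178299) [-0.0537, 0.0016, 0.0001, 0.0257, -0.0818, 0.0083]
..........................
......##..................
.....#####................
....#######...............
....#######...............
....#######...............
....########..............
...##########.............
...###########............
...#########..............
..#########...............
..#########...............
...########...............
....#######...............
......#####...............
........##................
..........................
..........................
..........................
..........................
```

Scaled: 0.004 m is 0.0053, 0.0035 m is 0.0047.

send_rows:
  moves:
    - [[0.0013,0,0,0,0,0],[0.0027,0,0,0,0,0],[0.004,0,0,0,0,0],[0.0047,0,0,0,0,0],[0.0053,0,0,0,0,0],[0.0053,0,0,0,0,0]]

```text
time_s: 10.42
tool_pos: [0.5335, -0.0044, 0.0596]
orientation: [3.13, 0.274, 0.0]
force: [0.1, -0.2, -0.9]
finger_gap: 0.2
grasp_force: 30.0
```

```bash
python3 g.py|head -1
```

```text
(10.4667, array([533.4,  -4.3,  59.5]), array([ 0.38, -0.23, -0.42]), 0.19990922851399673, 29.99978631734848) [-0.0571, 0.0017, 0.0, -0.0002, -0.0014, 0.0168]
```

send_rows:
  moves:
    - [[0.0007,0,0,0,0,0],[0.0013,0,0,0,0,0],[0.002,0,0,0,0,0],[0.0027,0,0,0,0,0],[0.0027,0,0,0,0,0]]

```text
time_s: 10.88
tool_pos: [0.5351, -0.0039, 0.0594]
orientation: [-3.129, -0.274, 0.002]
force: [-1.7, -0.3, -0.2]
finger_gap: 0.2
grasp_force: 30.0
```

```bash
python3 g.py|head -1
```

```text
(10.9333, array([535.1,  -3.9,  59.5]), array([-3.01,  0.43, -0.14]), 0.20357767449148792, 30.00175416469574) [-0.0588, 0.0019, 0.0, -0.0143, 0.049, 0.0219]
```

send_rows:
  moves:
    - [[0.0007,0,0,0,0,0],[0.0013,0,0,0,0,0],[0.0017,0,0,0,0,0],[0.0021,0,0,0,0,0],[0.0021,0,0,0,0,0]]

```text
time_s: 11.35
tool_pos: [0.5355, -0.0036, 0.0592]
orientation: [-3.129, -0.275, 0.006]
force: [-7.5, -0.9, 0.6]
finger_gap: 0.2
grasp_force: 30.0
```

```bash
python3 g.py|head -1
```

```text
(11.4, array([535.5,  -3.7,  59.2]), array([-8.72, -2.22,  1.93]), 0.20424581104511597, 30.000556111335754) [-0.0593, 0.0021, -0.0001, -0.0504, 0.2161, 0.0281]
```

Scaled: 0.001 m is 0.0013, 0.0008 m is 0.0011, 0.3 degrees is 0.0017.

send_rows:
  moves:
    - [[0,0,-0.0005,0,0.0017,0],[0.0005,0,-0.0007,0,0.0017,0],[0.0011,0,-0.0007,0,0.0017,0],[0.0013,0,-0.0007,0,0.0017,0],[0.0013,0,-0.0007,0,0.0017,0]]

```text
time_s: 11.82
tool_pos: [0.5356, -0.0035, 0.0593]
orientation: [-3.128, -0.274, 0.001]
force: [-10.8, -3.5, -1.0]
finger_gap: 0.197
grasp_force: 30.0
```

```bash
python3 g.py|head -1
```

```text
(11.8667, array([535.6,  -3.5,  59.3]), array([-9.6 , -2.06, -0.07]), 0.19848862763283837, 30.000064373016357) [-0.0594, 0.0022, -0.0001, -0.083, 0.0471, 0.0307]
```

Scaled: 0.0011 m is 0.0015, -0.0001 m is -0.0001, 0.1 degrees is 0.0006.

send_rows:
  moves:
    - [[0.0005,0,-0.0001,0,0.0006,0],[0.0011,0,-0.0003,0,0.0006,0],[0.0015,0,-0.0003,0,0.0006,0],[0.0015,0,-0.0003,0,0.0006,0],[0.0015,0,-0.0003,0,0.0006,0]]

```text
time_s: 12.28
tool_pos: [0.5357, -0.0033, 0.0592]
orientation: [-3.128, -0.275, 0.003]
force: [-14.1, -2.8, 0.4]
finger_gap: 0.202
grasp_force: 30.0
```

```bash
cat > a.py <<'E'
from h import *
F=[]
for i in range(4):
    eyes.snapshot('side');s=ctrl.get_state();F.append(s['force'])
F=np.array(F);print(F.round(1).tolist(),'axial',F@[-.985,-.174,0],(F.mean(0)@[-.985,-.174,0]))
E
python3 a.py; python3 g.py|head -1
```

```text
[[-13.3, -3.3, 1.1], [-13.3, -2.6, 0.8], [-14.0, -3.0, -0.1], [-13.7, -3.0, 0.2]] axial [13.64936552 13.56008118 14.33857787 14.03700395] 13.896257130518796
(12.5333, array([535.8,  -3.3,  59.2]), array([-14.53,  -2.38,   0.32]), 0.200231379628169, 30.001648664474487) [-0.0596, 0.0024, -0.0002, -0.1167, 0.084, 0.0323]
```

Scaled: 0.0003 m is 0.0004.

send_rows:
  moves:
    - [[0.0004,0,0,0,0,0],[0.0004,0,0,0,0,0],[0.0004,0,0,0,0,0],[0.0004,0,0,0,0,0]]

```text
time_s: 12.87
tool_pos: [0.5358, -0.0032, 0.0592]
orientation: [-3.128, -0.275, 0.004]
force: [-15.1, -4.2, 1.4]
finger_gap: 0.201
grasp_force: 30.0
```

```bash
python3 a.py; python3 g.py
```

```text
[[-15.2, -3.2, 0.6], [-14.6, -3.7, 0.8], [-14.7, -4.1, 1.1], [-14.4, -3.4, 0.7]] axial [15.49377267 15.00646802 15.19355958 14.75133101] 15.111282819189437
(13.1167, array([535.8,  -3.2,  59.2]), array([-14.09,  -2.67,   0.6 ]), 0.20013890300060236, 30.002492666244507) [-0.0596, 0.0024, -0.0002, -0.1244, 0.1253, 0.0342]
..........................
......##..................
.....######...............
....#######...............
....#######...............
....#######...............
...#########..............
...########...............
...#######................
..########................
..#######.................
..#######.................
...######.................
....#####.................
......##..................
..........................
..........................
..........................
..........................
..........................
```

Scaled: -0.06 m is -0.08, -0.045 m is -0.06, -0.4 degrees is -0.0022.

send_rows:
  moves:
    - [[-0.0027,0,0,0,-0.0011,0],[-0.0067,0,-0.0004,0,-0.0022,0],[-0.016,0,-0.0013,0,-0.0022,0],[-0.0333,0,-0.0013,0,-0.0022,0],[-0.0467,0,-0.0067,0,-0.0022,0],[-0.0533,0,-0.04,0,-0.0022,0],[-0.06,0,-0.08,0,-0.0022,0],[-0.06,0,-0.08,0,-0.0022,0]]

```text
time_s: 13.78
tool_pos: [0.4957, -0.0118, 0.1247]
orientation: [3.127, 0.274, 0.013]
force: [1.3, -0.5, -0.5]
finger_gap: 0.203
grasp_force: 30.0
```

```bash
python3 g.py
python3 -c "
from h import *
print(row((475.5,282,120),-7.8))
im=eyes.snapshot('side')
A=cv2.resize(im[125:195,205:287],None,fx=6,fy=6,interpolation=cv2.INTER_CUBIC)
cv2.imwrite('pics/final.png',A[...,::-1])"
```

```text
(13.8333, array([495.4, -11.6, 122.5]), array([-0.19,  0.36, -1.  ]), 0.19770515157733212, 29.999805986881256) [-0.0187, 0.0011, 0.0629, 0.1431, -0.3277, 0.0002]
...................###....
.......##.........####....
.....######........###....
....#######...............
....#######...............
....#######...............
....########..............
...#########..............
...##########.............
..###########.............
..###########.............
..###########.............
...#########..............
....#######...............
......###.................
..........................
..........................
..........................
..........................
..........................
[0.0314, -0.2926, 0.002, 0.0911, -0.3473, 17.8002]
```

Scaled: -0.2926 m is -0.3901, 0.002 m is 0.0027, 17.8 degrees is 0.0989.

send_rows:
  moves:
    - [[0,-0.04,0,0,0,0.0083],[0.0053,-0.0893,0,0,0,0.0222],[0.012,-0.1387,0,0,0,0.0361],[0.0187,-0.188,0,0,0,0.05],[0.024,-0.2373,0,0,0,0.0639],[0.0307,-0.2867,0,0,0,0.0778],[0.036,-0.336,0,0,0,0.0917],[0.0419,-0.3901,0.0027,0,0,0.0989]]

```text
time_s: 14.55
tool_pos: [0.474, 0.2839, 0.1169]
orientation: [3.133, -0.217, -0.002]
force: [0.9, -0.5, -0.5]
finger_gap: 0.201
grasp_force: 30.0
```

```bash
python3 -c "
from h import *
print(st(),row((475.5,282,17.3),-7.8))"
```

```text
(14.55, array([474. , 283.9, 116.9]), array([ 0.87, -0.54, -0.51]), 0.2006328160310039, 29.998480081558228) [0.0018, 0.0016, 0.0996, 0.0373, 0.0637, -0.1367]
```

View pics/final.png

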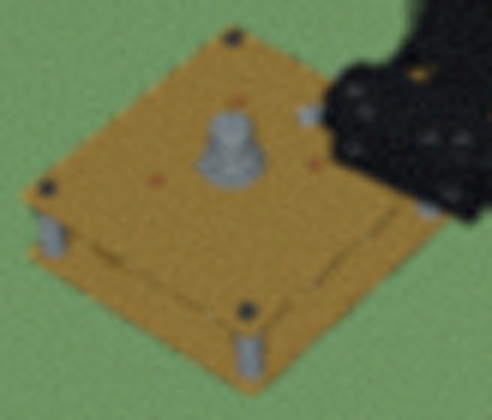

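The picture shows the clip closed around the arbor's base at crop (230,170), concentric with it and seated. Next I'll lower the tool into the tray.

send_rows:
  moves:
    - [[0.0013,0.0013,0.04,0,0,0],[0.0013,0.0013,0.08,0,0,0],[0.0013,0.0013,0.1067,0,0,0],[0.0013,0.0013,0.12,0,0,0],[0.0013,0.0013,0.1253,0,0,0],[0.0013,0.0013,0.128,0,0,0],[0.0013,0.0013,0.1293,0,0,0],[0.0013,0.0013,0.1293,0,0,0]]

```text
time_s: 15.22
tool_pos: [0.476, 0.2813, 0.0217]
orientation: [-3.134, 0.214, -0.002]
force: [0.2, 0.2, -0.7]
finger_gap: 0.199
grasp_force: 30.0
```

```bash
python3 -c "
from h import *
print(st(),row((475.5,282,17.3),-7.8))"
```

```text
(15.2167, array([476. , 281.3,  21.7]), array([ 0.2 ,  0.22, -0.72]), 0.19908798418579796, 29.999706745147705) [-0.0006, -0.0006, 0.0044, -0.0414, -0.0841, -0.0001]
```

Scaled: 0.004 m is 0.0053, 0.002 m is 0.0027.

send_rows:
  moves:
    - [[0,0,0.0013,0,0,0],[0,0,0.0027,0,0,0],[0,0,0.004,0,0,0],[0,0,0.0053,0,0,0],[0,0,0.0053,0,0,0]]

```text
time_s: 15.63
tool_pos: [0.4756, 0.2813, 0.0173]
orientation: [-3.134, 0.213, -0.001]
force: [-1.2, 0.0, 3.5]
finger_gap: 0.201
grasp_force: 30.0
```

```bash
python3 -c "
from h import *
print(st(),row((475.5,282,17.3),-7.8))"
```

```text
(15.6333, array([475.6, 281.3,  17.3]), array([-1.19,  0.02,  3.47]), 0.20061565342753554, 30.00038892030716) [-0.0002, -0.0007, 0.0, -0.0123, -0.0296, 0.0162]
```

The tool is resting on the tray floor: z matches the pick-up height and the floor carries about 4 N. I'll release it.

Scaled: -0.08 m is -0.1067, -0.04 m is -0.0533.

send_rows:
  moves:
    - [[0,0,0,0,0,0],[0,0,0,0,0,0],[0,0,0,0,0,0],[0,0,0,0,0,0],[0,0,0,0,0,0],[0,0,-0.0133,0,0,0],[0,0,-0.0533,0,0,0],[0,0,-0.1067,0,0,0]]
  gripper: 0.1

```text
time_s: 16.3
tool_pos: [0.4742, 0.2808, 0.0964]
orientation: [3.132, -0.213, -0.008]
force: [0.5, 0.1, 0.4]
finger_gap: 0.552
grasp_force: 0.0
```

Scaled: 0.21 m is 0.28, 0.18 m is 0.24.

send_rows:
  moves:
    - [[0,0.04,-0.04,0,0,0],[0,0.08,-0.08,0,0,0],[0,0.12,-0.12,0,0,0],[-0.0267,0.16,-0.16,0,0,0],[-0.0533,0.2,-0.16,0,0,0],[-0.08,0.24,-0.16,0,0,0],[-0.08,0.28,-0.16,0,0,0],[-0.08,0.28,-0.16,0,0,0]]

```text
time_s: 16.97
tool_pos: [0.3862, 0.0784, 0.218]
orientation: [3.133, -0.218, 0.002]
force: [0.2, 0.2, -0.8]
finger_gap: 0.546
grasp_force: 0.0
```

```bash
python3 - <<'E'
from h import *
print(st())
old={c:cv2.imread(f"pics/{c}0.png") for c in("top","side")}
for c in("top","side"):
    im=eyes.snapshot(c);cv2.imwrite(f"pics/{c}9.png",im[...,::-1])
    for n in("fork","wheel","loupe","dome","driver"):
        print(c,n,[(round(d["conf"],2),np.round(d["rect"],1).tolist()) for d in spotter.regions_of(n,c)])
for f in("0","9"):
    for c,(u0,u1,v0,v1) in(("top",(160,200,180,235)),("side",(190,245,230,275))):
        h=cv2.cvtColor(cv2.imread(f"pics/{c}{f}.png"),cv2.COLOR_BGR2HSV)
        m=(h[...,0]>4)&(h[...,0]<17)&(h[...,1]>120);v,u=np.nonzero(m[v0:v1,u0:u1]);r=cv2.minAreaRect(np.c_[u+u0,v+v0].astype(np.float32));print(f,c,len(u),np.round(r[0],1),np.round(r[1],1),round(r[2],1))
h=cv2.cvtColor(cv2.imread("pics/side9.png"),cv2.COLOR_BGR2HSV)[142:162,236:262];m=(h[...,1]<90)&(h[...,2]>85)
print('\n'.join(''.join('#' if x else '.' for x in r) for r in m))
E
```

```text
(16.9667, array([386.2,  78.4, 218. ]), array([ 0.25,  0.22, -0.79]), 0.5457179691093548, 0.0)
top fork [(0.8, [91.3, 195.0, 61.5, 23.8]), (0.63, [179.9, 196.6, 18.9, 64.4]), (0.54, [186.1, 289.3, 45.9, 15.0])]
top wheel [(0.72, [215.1, 103.2, 24.3, 28.1])]
top loupe [(0.85, [384.1, 112.0, 21.1, 20.0])]
top dome [(0.78, [410.4, 210.1, 45.6, 42.8])]
top driver []
side fork [(0.93, [144.9, 307.6, 62.8, 41.1]), (0.88, [287.9, 297.3, 36.5, 45.0]), (0.65, [208.2, 247.2, 45.9, 42.9])]
side wheel [(0.78, [173.8, 180.4, 24.4, 16.3]), (0.35, [210.7, 246.0, 42.3, 45.6])]
side loupe [(0.68, [276.6, 107.6, 11.8, 15.0])]
side dome [(0.83, [353.8, 135.2, 29.2, 30.3])]
side driver [(0.42, [353.7, 135.3, 28.0, 28.2])]
0 top 219 [173.5 210.3] [ 7.7 28.6] 9.5
0 side 221 [219.7 255.8] [27.6  8.1] 47.5
9 top 217 [174.  210.6] [ 7.8 28.2] 10.3
9 side 217 [219.  254.4] [30.5  8.1] 48.0
..........................
......##..................
.....######...............
....#######...............
....#######...............
....#######...............
....########..............
...#########..............
...##########.............
..###########.............
..###########.............
..###########.............
...#########..............
....#######...............
......###.................
..........................
..........................
..........................
..........................
..........................
```

send_rows:
  moves:
    - [[0,0,0,0,0,0],[0,0,0,0,0,0],[0,0,0,0,0,0]]

```text
time_s: 17.82
tool_pos: [0.3876, 0.0813, 0.217]
orientation: [-3.134, 0.213, 0.0]
force: [-0.5, 0.2, 0.4]
finger_gap: 0.55
grasp_force: 0.0
```

```bash
python3 -c "
from workcell import ctrl
print(ctrl.job_done())"
```

```text
the job is handed in; nothing more can be done
None
```

The clip snapped onto the arbor, I pressed it home at about 15 N with the fork, laid the tool flat back in its tray, released it, and handed the job in at about 18 s; no verdict came back.

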